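# Power down the test rig and pull the relay

## Robot

A 6-joint arm with a two-finger parallel gripper is mounted at the origin on the work surface. World frame = base frame: x ahead of the robot, y to its left, z up, the work surface at z = 0. Lengths are in mm, angles in degrees, forces in N, time in s.
With the tool pointing down it reaches from about 225 to 875 mm from the base axis. Payload 3.4 kg.
Tool frame: the origin (TCP) lies on the centre line of the jaws, within the pads' length; the fingertips stand 11 mm ahead of it and the grasp point (between the pads) lies 8 mm behind it; x points along the fingers, y is the direction in which the jaws open and shut, and the axes are right-handed (so a half turn about x gives the same grasp; the last joint's range is limited). The gripper opens to 85 mm and grips with 20 to 120 N. Pads are 22 mm wide; open, the fingers measure 114 mm over their backs; the gripper's body (76 mm by 85 mm) begins 54 mm behind the grasp point. The pads swing forward as they close: fully open they stand 13 mm farther back than shut.
Start: joints at [59.931, 15.808, 86.224, -0, 77.962, -6.933], TCP at [225.946, 528.782, 242.328] pointing down, gripper open.
Joint ranges: [-165.64, 165.64], [-43.16, 119.46], [12.63, 154.43], [-67.54, 247.53], [6.08, 155.33], [-154.97, 154.97]. Speed limits (degrees/s): [147.25, 147.25, 180, 180, 180, 180].

## Interface

Orientations are given as a 3x3 rotation matrix whose columns are the frame's x, y, z axes.
In Python, from rig import r gives the robot as it stands.
- The arm moves only by the tool send_rows, never from a script. Its arguments are lists of equal length, an entry for each row: "xyz": the shift along the world's x, y, z in units of 20 mm (1.0 is 20 mm), a list of three; "rot": the turn, a rotation vector about the world's x, y, z in units of 0.12 rad (1.0 is 0.12 rad), a list of three; "jaw": the finger opening in mm, from 0 to 85.4. A call has 1 to 20 rows; each row shifts and turns the commanded pose from where the row before left it; what a row does not reach is not made up. A row lasts 1/10 s, in which the tool goes at most 50 mm and 8.59 degrees, less where a joint would pass 70% of its speed; a pose out of reach is approached as far as the arm can. A call with a number of a shift or a turn outside -1 to 1 is refused whole. A call with a gripper value outside its range is refused whole. The fingers move at their own pace and stop on an object; "force" is the grip in N (left out, the last holds). Time passes only in rows, so rows that do not move let the fingers close. It gives the time, the measured TCP pose, the force and the opening at its end, in the units of the state.
- r.get_obs(): the state, without advancing time (a new reading comes with each control period).
- r.camera(name): name is "side" or "top" or "wrist"; returns the picture (420x560x3 uint8, blue, green, red); there is no depth.
- r.camera_model(name): a dict with "intrinsics" (3x3 intrinsics, pixels), "R" (3x3) and "t" (3): a world point X has camera coordinates R X + t; the wrist camera has in their place "hand_eye" (4x4, takes a point from camera to tool coordinates, whose origin is the TCP and whose axes are the tool frame's). Camera axes: x right, y down, z forward; pixel columns grow to the right and rows downward; lengths in mm; the calibration is good to about 2 mm. A picture is of the moment at which its call begins: read the wrist's pose just before it. camera_model takes no time and is no camera call.
- r.finish_job(): hands the job in, once; it reports no verdict.
Trained networks look in the newest picture that a camera, given by its name, has taken for a name from the list of things; names that differ only in an ending like _2 or _b are one class to them, and where a whole thing is asked for, a point or a joint stands for the part that bears it (a point fixed in the world has none). Each returns a list of dicts, best first, with "score" (0 to 1); they miss things now and then, are a little off and sometimes report something else, mostly with a low value. They report only what shows in the picture. A call takes as long as a camera call. They do not tell look-alikes from the thing itself.
- r.recognise(camera, query): "point" ([x, y, z] in mm, in world coordinates, good to about 4 mm: the middle of the surface that is visible of it).
- r.outline_of(camera, query): "region" (420x560 bool, what is visible of it).
The state is a dict: "clock": time; "joint_positions": joint angles; "dq": joint speeds; "effort": joint torques, N m; "ee_pos": TCP position; "tool_rot": TCP orientation; "force": force on the tool from outside, world axes, zero at the start; "moment": the same for the moment, N m; "width": finger opening in mm.
Only numpy, scipy, OpenCV 4.12 (cv2) and the standard library are available. Lean on these libraries where they do the work, as an engineer would, in place of code of your own. Each camera call takes 0.05 s, during which the arm holds its last target. There are 200 camera calls.

## Task

Turn the big dial on the supply unit fully anticlockwise to its end stop, so that the rig is off; only then pull the tall relay (the one with the arched grip on top) out of its spring socket and stand it upright on the rubber pad in the divided tray. Let go of everything, leave the dial at its stop, and leave the small knob, the other two modules and everything else on the bench as they are.

Things in the scene. Friction and masses are not known exactly. Their poses are not given: they have to be found in the camera images.
- dial (a joint): angle of the big dial, rad: 0 is the anticlockwise end stop (off), grows as the dial turns clockwise seen from above, up to 4.71. Friction holds it where it is left.
- dial_grip (a point): Big dial on top of the supply unit: point on its vertical axis at the height to grip, 37 mm above the unit's top. A 64 mm disc with an upright bar grip across it, 61 mm long, 14 mm wide, reaching 7 mm above and 25 mm below this point. The bar lies along this point's x axis, which turns with the dial; the white pointer line is at the -x end.
- trim (a joint): angle of the small knob (26 mm across, bar grip 25 by 14 mm) on the same top, 112 mm from the dial's axis; must be left alone. rad, clockwise positive.
- trim_mark (a point): the pointer end of the small knob, 11 mm from its axis, level with the top of its bar. Leave in place.
- supply: Grey fixed box 210 (x) x 150 (y) x 70 mm high with the dial at x = -35, y = 0 mm and the small knob at x = +70, y = -40 mm. Origin: centre of its underside, z up. At the off stop the pointer shows along the unit's (-x, +y) diagonal. It stands left or right of the enclosure, the tray on the other side.
- enclosure: fixed white open box 160 (x) x 250 (y) mm with walls 35 mm high, origin at the centre of its underside. Three alike spring sockets stand in a row along its y axis at y = -68, 0 and +68 mm; their floors are 14 mm above the origin. Their side cheeks rise to 36 mm above the origin, their spring jaws to 32 mm.
- relay: The relay to pull, 104 mm tall, 140 g, in one of the sockets. Origin: centre of its underside, z up. Foot 22 (x) x 34 (y) x 34 mm high, 3 mm ribs on its x faces; case 30 (x) x 42 (y) mm, z = 34 to 80 mm; on top an arched grip 12 (x) x 40 (y) mm, z = 80 to 104 mm. Grip it across x: neighbours stand 26 mm off along y. About 10 N straight up frees it; its foot is 22 mm deep in the socket.
- flat_module: another module in a socket: the same foot, case 30 x 42 mm with a flat top at 68 mm. Origin under its foot. Leave in place.
- round_module: another module in a socket: the same foot, case up to 56 mm, then a round can of 29 mm diameter up to 82 mm. Origin under its foot. Leave in place.
- tray: fixed grey tray 300 (x) x 115 (y) mm, 30 mm high, walls 4 mm, floor top 4 mm above its origin (centre of underside). Two dividers make three cells in a row along its x axis, centred at x = -98, 0 and +98 mm, each about 94 x 107 mm.
- pad: fixed flat black rubber pad 75 (x) x 85 (y) x 5 mm lying at the centre of one of the three cells, its yaw that of the tray. Origin at the centre of its underside, so its top is 5 mm above.
- reel: solder reel, 64 mm diameter, 48 mm high, standing in another cell of the tray. Origin under its centre. Leave in place.
- jar: jar 54 mm diameter, 75 mm high, standing in the last cell of the tray. Origin under its centre. Leave in place.
- bottle: loose bottle 68 mm diameter, 130 mm high, behind the enclosure. Origin under its centre. Leave standing.
- screwdriver: loose screwdriver 170 mm long, 26 mm thick, lying in front of the enclosure along its own x axis. Origin at its middle, on the bench. Leave in place.
Not all that is in view belongs to the job. What is shaped like the relay but purple is not meant.

How it is judged:
By the outcome, as a careful person would: the job done as asked, in the order asked, and still so for the second after the job is handed in, with the robot touching nothing.
It also fails if it takes over 67 s, if anything falls off the work surface, if the arm or the gripper's body presses on something with over 40 N, if the wrist force passes 120 N, or if a joint passes its speed limit or range.

## Working session

There is one attempt and no reset: what is moved stays moved. The work goes in short steps, Python scripts to look and compute and a tool call to move; the robot and the scene stay as the last step left them, time stands still between calls to the robot, and variables do not carry over. Pictures are saved under pics/ and viewed, about 8 in all and at most 12, crops included, and the job is handed in when it is done.

Besides the shell and the picture viewer there is one more tool, called as a command line: name --argument value ..., lists and objects as JSON in quotes. send_rows: Moves the arm, as the interface text tells. Shifts and turns lie within -1 to 1; 1 stands for 20 mm of shift or 0.12 rad of turn. Its arguments: {"type":"object","properties":{"xyz":{"type":"array","items":{"type":"array","items":{"type":"number","minimum":-1,"maximum":1}}},"rot":{"type":"array","items":{"type":"array","items":{"type":"number","minimum":-1,"maximum":1}}},"jaw":{"type":"array","items":{"type":"number"}},"force":{"type":"number"}},"required":["xyz","rot","jaw"]}

```bash
mkdir -p pics; ls; python3 - <<'E'
from rig import r
import cv2,numpy as np
o=r.get_obs();print({k:np.round(v,2).tolist() for k,v in o.items()})
a=r.camera("top");b=r.camera("side")
cv2.imwrite("pics/top.png",a);cv2.imwrite("pics/side.png",b)
for c in("top","side"):
  m=r.camera_model(c);print(c,np.round(m["intrinsics"],1).tolist(),np.round(m["R"],3).tolist(),np.round(m["t"],1).tolist())
  for q in["supply","dial_grip","trim","enclosure","relay","flat_module","round_module","tray","pad","reel","jar","bottle","screwdriver"]:
    try:print(q,[(np.round(d["point"]).tolist(),round(d["score"],2)) for d in r.recognise(c,q)[:4]])
    except Exception as e:print(q,e)
E
```

```text
pics
{'clock': 0.0, 'joint_positions': [59.93, 15.85, 86.3, 0.0, 77.96, -6.93], 'dq': [-0.04, 0.02, -0.08, 0.01, 0.02, 0.03], 'effort': [0.0, -41.68, -24.58, -0.0, 0.01, 0.0], 'ee_pos': [225.65, 528.3, 241.44], 'tool_rot': [[-0.0, 0.39, 0.92], [-0.0, 0.92, -0.39], [-1.0, -0.0, -0.0]], 'force': [-0.47, -0.19, -0.18], 'moment': [0.05, -0.01, 0.02], 'width': 85.63}
top [[418.2, 0.0, 277.9], [0.0, 418.2, 209.2], [0.0, 0.0, 1.0]] [[0.025, -1.0, 0.005], [-0.994, -0.025, -0.105], [0.105, -0.002, -0.994]] [-11.2, 592.4, 1022.8]
supply [([494.0, -317.0, 71.0], 0.93), ([742.0, 29.0, 90.0], 0.22)]
dial_grip [([462.0, -322.0, 82.0], 0.78)]
trim [([597.0, 13.0, 85.0], 0.63)]
enclosure [([591.0, 13.0, 3.0], 0.69), ([426.0, 286.0, 50.0], 0.52)]
relay [([386.0, -105.0, 82.0], 0.66), ([596.0, 80.0, 93.0], 0.63), ([463.0, 102.0, 79.0], 0.53)]
flat_module [([597.0, -55.0, 82.0], 0.55)]
round_module [([599.0, 11.0, 84.0], 0.48)]
tray [([500.0, 290.0, 4.0], 0.9), ([429.0, 285.0, 49.0], 0.69)]
pad [([622.0, 285.0, 9.0], 0.61), ([424.0, 286.0, 52.0], 0.4), ([740.0, 31.0, 90.0], 0.17)]
reel [([425.0, 286.0,
[... 408 characters left out ...]
96.0, 80.0], 0.24), ([423.0, 299.0, 50.0], 0.16)]
trim [([500.0, 299.0, 1.0], 0.69), ([570.0, -347.0, 97.0], 0.45)]
enclosure [([584.0, 32.0, 14.0], 0.76), ([591.0, 21.0, 68.0], 0.7)]
relay [([458.0, 121.0, 74.0], 0.83), ([378.0, -91.0, 80.0], 0.75), ([595.0, 94.0, 89.0], 0.72)]
flat_module [([596.0, -46.0, 81.0], 0.84), ([741.0, 43.0, 80.0], 0.35)]
round_module [([591.0, 18.0, 69.0], 0.76), ([599.0, 92.0, 93.0], 0.35)]
tray [([497.0, 299.0, 4.0], 0.72)]
pad [([622.0, 279.0, 8.0], 0.72)]
reel [([424.0, 297.0, 52.0], 0.94)]
jar [([520.0, 294.0, 76.0], 0.6), ([584.0, 31.0, 11.0], 0.51), ([425.0, 295.0, 52.0], 0.42)]
bottle [([739.0, 44.0, 83.0], 0.81)]
screwdriver [([439.0, 27.0, 19.0], 0.61)]
```

```bash
python3 - <<'E'
import cv2,numpy as np
a=cv2.imread("pics/top.png");b=cv2.imread("pics/side.png")
cv2.imwrite("pics/a.png",cv2.resize(a,(784,588),interpolation=3))
# crop on supply and relay
m=cv2.resize(a[150:330,340:500],None,fx=3,fy=3,interpolation=2)
cv2.imwrite("pics/sup.png",m)
E
```

```text
(no output)
```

View pics/a.png

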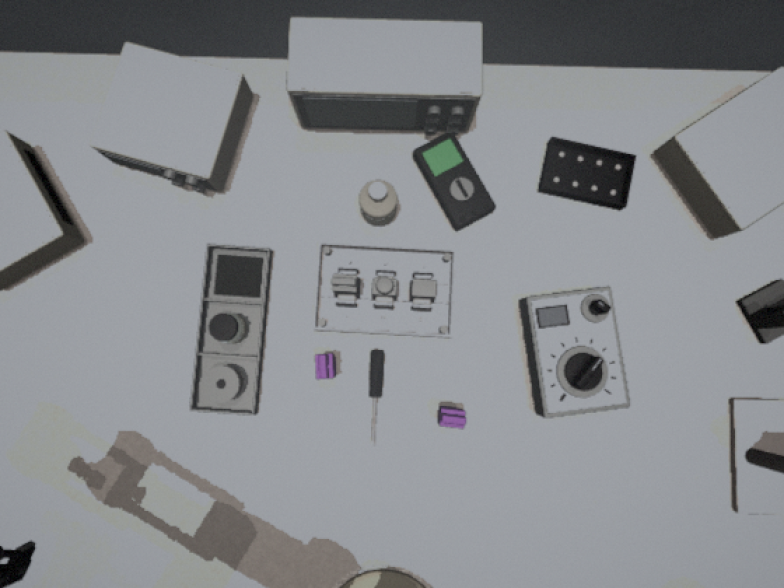

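View pics/sup.png

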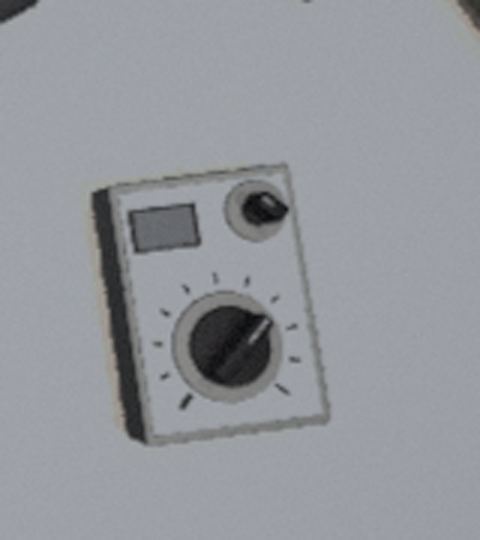

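View pics/side.png

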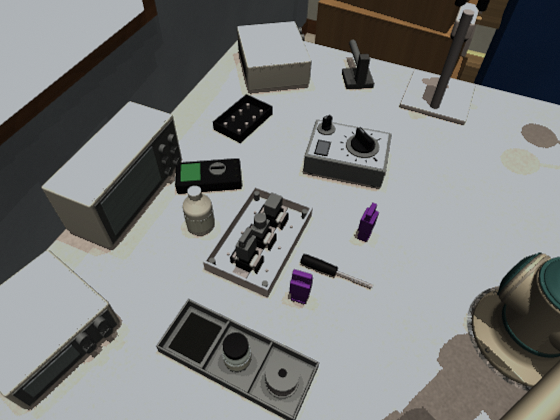

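The top view (784x588) shows the supply at about (575,350), right of the enclosure. The dial is at (582,370) with its pointer up-right, about 180° clockwise of the off mark. The tray is on the left, with the pad in its far cell (240,275), the jar in the middle and the reel nearest.

There are three relay shapes:
- **(345,285):** dark, with an arched grip, in the left socket. This is the one meant.
- **(325,365) and (452,417):** purple, so not meant.

I'll go above the dial now.

send_rows --xyz '[[0.268, -0.966, 0.07], [0.268, -0.966, 0.07], [0.268, -0.966, 0.07], [0.268, -0.966, 0.07], [0.268, -0.966, 0.07], [0.268, -0.966, 0.07], [0.268, -0.966, 0.07], [0.268, -0.966, 0.07], [0.268, -0.966, 0.07], [0.268, -0.966, 0.07], [0.268, -0.966, 0.07], [0.268, -0.966, 0.07], [0.268, -0.966, 0.07], [0.268, -0.966, 0.07], [0.268, -0.966, 0.07], [0.268, -0.966, 0.07], [0.268, -0.966, 0.07], [0.268, -0.966, 0.07], [0.268, -0.966, 0.07], [0.268, -0.966, 0.07]]' --rot '[[0, 0, -0.668], [0, 0, -0.668], [0, 0, -0.668], [0, 0, -0.668], [0, 0, -0.668], [0, 0, -0.668], [0, 0, -0.668], [0, 0, -0.668], [0, 0, -0.668], [0, 0, -0.668], [0, 0, -0.668], [0, 0, -0.668], [0, 0, -0.668], [0, 0, -0.668], [0, 0, -0.668], [0, 0, -0.668], [0, 0, -0.668], [0, 0, -0.668], [0, 0, -0.668], [0, 0, -0.668]]' --jaw '[85, 85, 85, 85, 85, 85, 85, 85, 85, 85, 85, 85, 85, 85, 85, 85, 85, 85, 85, 85]'

```text
clock: 3.4
ee_pos: [333.2, 141.6, 270.6]
tool_rot: [[0.001, 0.905, -0.425], [0.0, -0.425, -0.905], [-1.0, 0.001, -0.0]]
force: [0.7, 0.2, -0.5]
width: 85.0
```

send_rows --xyz '[[0.268, -0.966, 0.07], [0.268, -0.966, 0.07], [0.268, -0.966, 0.07], [0.268, -0.966, 0.07], [0.268, -0.966, 0.07], [0.268, -0.966, 0.07], [0.268, -0.966, 0.07], [0.268, -0.966, 0.07], [0.268, -0.966, 0.07], [0.268, -0.966, 0.07], [0.268, -0.966, 0.07], [0.268, -0.966, 0.07], [0.268, -0.966, 0.07], [0.268, -0.966, 0.07], [0.268, -0.966, 0.07], [0.268, -0.966, 0.07], [0.268, -0.966, 0.07], [0.268, -0.966, 0.07], [0.268, -0.966, 0.07], [0.268, -0.966, 0.07]]' --rot '[[0, 0, -0.668], [0, 0, -0.668], [0, 0, -0.668], [0, 0, -0.668], [0, 0, -0.668], [0, 0, -0.668], [0, 0, -0.668], [0, 0, -0.668], [0, 0, -0.668], [0, 0, -0.668], [0, 0, -0.668], [0, 0, -0.668], [0, 0, -0.668], [0, 0, -0.668], [0, 0, -0.668], [0, 0, -0.668], [0, 0, -0.668], [0, 0, -0.668], [0, 0, -0.668], [0, 0, -0.668]]' --jaw '[85, 85, 85, 85, 85, 85, 85, 85, 85, 85, 85, 85, 85, 85, 85, 85, 85, 85, 85, 85]'

```text
clock: 5.4
ee_pos: [440.5, -244.8, 298.4]
tool_rot: [[0.0, -0.455, -0.891], [-0.0, -0.891, 0.455], [-1.0, 0.0, -0.0]]
force: [-0.3, 0.4, -0.3]
width: 85.1
```

send_rows --xyz '[[0.268, -0.966, 0.07], [0.268, -0.966, 0.07], [0.268, -0.966, 0.07], [0.268, -0.966, 0.07], [0, 0, 0], [0, 0, 0], [0, 0, 0]]' --rot '[[0, 0, -0.668], [0, 0, -0.668], [0, 0, -0.668], [0, 0, -0.668], [0, 0, 0], [0, 0, 0], [0, 0, 0]]' --jaw '[85, 85, 85, 85, 85, 85, 85]'

```text
clock: 6.1
ee_pos: [461.4, -320.3, 303.9]
tool_rot: [[-0.0, -0.709, -0.705], [0.001, -0.705, 0.709], [-1.0, -0.0, 0.001]]
force: [-0.1, 0.6, 0.4]
width: 85.3
```

```bash
cat >h.py <<'E'
from rig import r
import cv2,numpy as np
def wrist(name):
    o=r.get_obs(); im=r.camera("wrist"); cv2.imwrite(f"pics/{name}.png",im)
    m=r.camera_model("wrist"); T=np.eye(4); T[:3,:3]=o["tool_rot"]; T[:3,3]=o["ee_pos"]
    return im,m["intrinsics"],T@m["hand_eye"]
def proj(K,C,X):
    p=C[:3,:3].T@(np.asarray(X,float)-C[:3,3]); p=K@p; return p[:2]/p[2]
def back(K,C,uv,z):
    d=C[:3,:3]@np.linalg.solve(K,[uv[0],uv[1],1]); c=C[:3,3]; return c+d*(z-c[2])/d[2]
def st():
    o=r.get_obs(); R=o["tool_rot"]
    print("t",round(o["clock"],2),"tcp",np.round(o["ee_pos"],1),"psi",round(np.degrees(np.arctan2(R[1][1],R[0][1])),1),"F",np.round(o["force"],1),"M",np.round(o["moment"],2),"w",round(float(o["width"]),1),"j",np.round(o["joint_positions"],0))
E
python3 - <<'E'
from h import *
st()
im,K,C=wrist("w1")
np.savez("w1.npz",K=K,C=C)
print("cam",C[:3,3].round())
for q in("dial_grip","supply","trim"):
    print(q,[(np.round(d["point"]).tolist(),round(d["score"],2)) for d in r.recognise("wrist",q)[:3]])
E
```

```text
t 6.1 tcp [ 461.4 -320.3  303.9] psi -135.1 F [-0.1  0.6  0.4] M [0.01 0.04 0.05] w 85.3 j [-42.  13.  81.   0.  86.  93.]
cam [ 515. -376.  435.]
dial_grip [([465.0, -336.0, 86.0], 0.79)]
supply [([506.0, -329.0, 71.0], 0.85)]
trim [([570.0, -349.0, 112.0], 0.82), ([596.0, 2.0, 67.0], 0.25)]
```

View pics/w1.png

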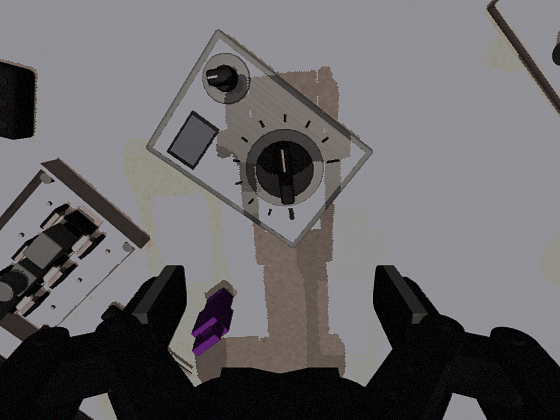

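```bash
python3 - <<'E'
from h import *
d=np.load("w1.npz");K,C=d["K"],d["C"];im=cv2.imread("pics/w1.png")
print(K.round(1).tolist())
P=np.array([back(K,C,p,70) for p in[(218,30),(372,152),(293,245),(149,148)]])
print(P.round(1).tolist(),[np.linalg.norm(P[i]-P[(i+1)%4]).round() for i in range(4)])
c=P.mean(0)
# fit yaw: edge 1->2? long edges 210 along x
ex=(P[0]-P[1])+(P[3]-P[2]); ex/=np.linalg.norm(ex); 
print("c",c.round(1),"x axis deg",np.degrees(np.arctan2(ex[1],ex[0])))
yaw=np.arctan2(ex[1],ex[0]); R=np.array([[np.cos(yaw),-np.sin(yaw)],[np.sin(yaw),np.cos(yaw)]])
D=c[:2]+R@[-35,0];print("dial",D,"trim",c[:2]+R@[70,-40], "off dir deg",np.degrees(yaw)+135)
s=8;v=cv2.resize(cv2.convertScaleAbs(im[120:220,235:335],alpha=1.8,beta=20),None,fx=6,fy=6,interpolation=2)
for z in(82,114):
  q=proj(K,C,[*D,z]);print(z,q)
  cv2.circle(v,tuple(int(t) for t in((q-[235,120])*6)),4,(0,0,255) if z==114 else (0,255,0),-1)
cv2.imwrite("pics/dc.png",v)
E
```

```text
[[325.3, 0.0, 279.4], [0.0, 325.3, 206.5], [0.0, 0.0, 1.0]]
[[608.1, -382.1, 70.0], [404.7, -412.0, 70.0], [386.5, -270.2, 70.0], [584.5, -239.7, 70.0]] [np.float64(206.0), np.float64(143.0), np.float64(200.0), np.float64(144.0)]
c [ 495.9 -326.    70. ] x axis deg 8.543382787330113
dial [ 461.33262697 -331.19547175] trim [ 571.10984052 -355.15300471] off dir deg 143.5433827873301
82 [285.3540955  169.45348963]
114 [285.93750404 175.63269517]
```

View pics/dc.png

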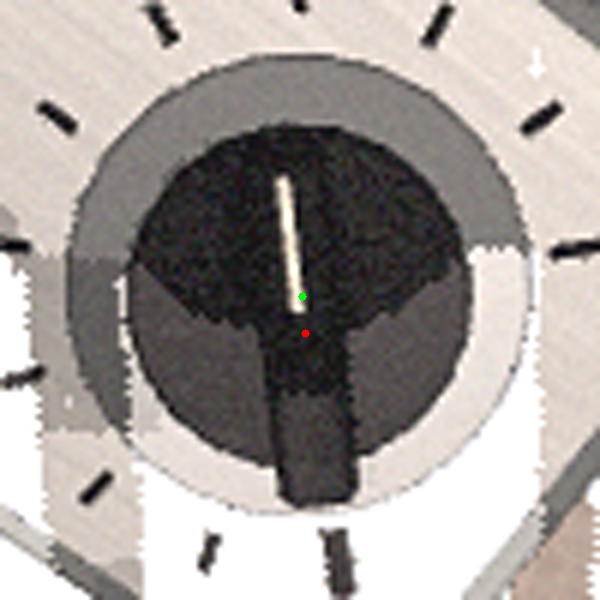

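```bash
python3 - <<'E'
from h import *
d=np.load("w1.npz");K,C=d["K"],d["C"]
f=lambda p,z:back(K,C,(235+p[0]/6,120+p[1]/6),z)
a,b,e=f((282,180),114),f((298,310),114),f((318,500),114)
print(a.round(1),b.round(1),e.round(1))
for u,v in((a,b),(a,e)): w=u-v;print(np.degrees(np.arctan2(w[1],w[0])),np.linalg.norm(w))
print("disc c",f((300,296),82).round(1))
E
```

```text
[ 482.3 -346.6  114. ] [ 465.1 -333.2  114. ] [ 439.1 -312.1  114. ]
-38.00408051386578 21.771668559299
-38.60472728598833 55.175641908620555
disc c [ 461.7 -331.    82. ]
```

The crop shows the dial centre at about (461.5,-331), and fits from the box corners and from the disc agree. The pointer is at -38° and the off mark at 143.5°, so the dial needs about 182° anticlockwise.

send_rows --xyz '[[0, -0.53, -0.5], [0, 0, -1], [0, 0, -1], [0, 0, -1], [0, 0, -1], [0, 0, -1], [0, 0, -1], [0, 0, -1], [0, 0, -1], [0, 0, -1], [0, 0, -0.7], [0, 0, 0], [0, 0, 0], [0, 0, 0], [0, 0, 0], [0, 0, 0], [0, 0, 0], [0, 0, 0]]' --rot '[[0, 0, 1], [0, 0, 0], [0, 0, 0], [0, 0, 0], [0, 0, 0], [0, 0, 0], [0, 0, 0], [0, 0, 0], [0, 0, 0], [0, 0, 0], [0, 0, 0], [0, 0, 0], [0, 0, 0], [0, 0, 0], [0, 0, 0], [0, 0, 0], [0, 0, 0], [0, 0, 0]]' --jaw '[85, 85, 85, 85, 85, 85, 85, 85, 85, 85, 85, 85, 5, 5, 5, 5, 5, 5]' --force 40

```text
clock: 8.1
ee_pos: [463.5, -330.2, 100.8]
tool_rot: [[0.004, -0.622, -0.783], [0.003, -0.783, 0.622], [-1.0, -0.005, -0.001]]
force: [4.1, 5.6, 2.6]
width: 13.2
```

send_rows --xyz '[[0.12, 0.08, 0], [0, 0, 0], [0, 0, 0], [0, 0, 0], [0, 0, 0], [0, 0, 0], [0, 0, 0], [0, 0, 0], [0, 0, 0], [0, 0, 0], [0, 0, 0], [0, 0, 0], [0, 0, 0], [0, 0, 0], [0, 0, 0], [0, 0, 0], [0, 0, 0], [0, 0, 0], [0, 0, 0], [0, 0, 0]]' --rot '[[0, 0, 0], [0, 0, 1], [0, 0, 1], [0, 0, 1], [0, 0, 1], [0, 0, 1], [0, 0, 1], [0, 0, 1], [0, 0, 1], [0, 0, 1], [0, 0, 1], [0, 0, 1], [0, 0, 1], [0, 0, 1], [0, 0, 1], [0, 0, 1], [0, 0, 1], [0, 0, 1], [0, 0, 1], [0, 0, 0]]' --jaw '[5, 5, 5, 5, 5, 5, 5, 5, 5, 5, 5, 5, 5, 5, 5, 5, 5, 5, 5, 5]'

```text
clock: 10.1
ee_pos: [463.1, -328.4, 100.8]
tool_rot: [[-0.002, 0.997, -0.078], [0.003, -0.078, -0.997], [-1.0, -0.002, -0.003]]
force: [-2.5, 5.5, 7.5]
width: 13.2
```

```bash
python3 -c "
from h import *
st()"
```

```text
t 10.1 tcp [ 463.1 -328.4  100.8] psi -4.5 F [-2.5  5.5  7.5] M [0.83 0.32 0.04] w 13.2 j [-42.  22.  99.   0.  59. -38.]
```

send_rows --xyz '[[0, 0, 0], [0, 0, 0], [0, 0, 0], [0, 0, 0], [0, 0, 0], [0, 0, 0], [0, 0, 0], [0, 0, 0], [0, 0, 0], [0, 0, 0]]' --rot '[[0, 0, 1], [0, 0, 1], [0, 0, 1], [0, 0, 1], [0, 0, 1], [0, 0, 1], [0, 0, 1], [0, 0, 1], [0, 0, 0.3], [0, 0, 0]]' --jaw '[5, 5, 5, 5, 5, 5, 5, 5, 5, 5]'

```text
clock: 11.1
ee_pos: [462.1, -328.7, 100.8]
tool_rot: [[-0.004, 0.608, 0.794], [0.003, 0.794, -0.608], [-1.0, -0.0, -0.005]]
force: [-5.5, 3.7, 9.6]
width: 13.2
```

```bash
python3 -c "
from h import *
st()"
```

```text
t 11.1 tcp [ 462.1 -328.7  100.8] psi 52.5 F [-5.5  3.7  9.6] M [0.68 0.75 0.07] w 13.2 j [-42.  22.  99.  -0.  60. -95.]
```

send_rows --xyz '[[0, 0, 0], [0, 0, 0], [0, 0, 0]]' --rot '[[0, 0, 0.3], [0, 0, 0.2], [0, 0, 0]]' --jaw '[5, 5, 5]'

```text
clock: 11.4
ee_pos: [462.1, -328.7, 100.8]
tool_rot: [[-0.003, 0.563, 0.826], [0.004, 0.826, -0.563], [-1.0, 0.001, -0.005]]
force: [-5.4, 2.9, 9.2]
width: 13.1
```

```bash
python3 -c "
from h import *
st()"
```

```text
t 11.4 tcp [ 462.1 -328.7  100.8] psi 55.7 F [-5.4  2.9  9.2] M [ 0.65  0.88 -1.18] w 13.1 j [-42.  22.  99.   0.  60. -98.]
```

The moment about z jumped from 0.07 to -1.18 N m near the expected 53.5°, so the stop is reached. I'll press slightly more, release and look.

send_rows --xyz '[[0, 0, 0], [0, 0, 0], [0, 0, 0], [0, 0, 0], [0, 0, 0], [0, 0, 0], [0, 0, 1], [0, 0, 1], [0, 0, 1], [0, 0, 1], [0, 0, 1], [0, 0, 1], [0, 0, 1], [0, 0, 1], [0, 0, 1], [0, 0, 0]]' --rot '[[0, 0, 0.2], [0, 0, 0], [0, 0, 0], [0, 0, 0], [0, 0, 0], [0, 0, 0], [0, 0, 0], [0, 0, 0], [0, 0, 0], [0, 0, 0], [0, 0, 0], [0, 0, 0], [0, 0, 0], [0, 0, 0], [0, 0, 0], [0, 0, 0]]' --jaw '[5, 5, 85, 85, 85, 85, 85, 85, 85, 85, 85, 85, 85, 85, 85, 85]'

```text
clock: 13.0
ee_pos: [465.5, -331.4, 282.7]
tool_rot: [[0.005, 0.54, 0.842], [-0.004, 0.842, -0.54], [-1.0, -0.001, 0.006]]
force: [-0.0, -0.2, 0.2]
width: 85.6
```

```bash
python3 - <<'E'
from h import *
st()
im,K,C=wrist("w2"); np.savez("w2.npz",K=K,C=C)
q=proj(K,C,[461.5,-331,82]);print(q)
x,y=int(q[0]),int(q[1]);x0,y0=max(x-70,0),max(y-60,0)
print(x0,y0)
cv2.imwrite("pics/d2.png",cv2.resize(cv2.convertScaleAbs(im[y0:y0+120,x0:x0+140],alpha=1.8,beta=20),None,fx=5,fy=5,interpolation=2))
E
```

```text
t 13.0 tcp [ 465.5 -331.4  282.7] psi 57.3 F [-0.  -0.2  0.2] M [ 0.01 -0.01  0.01] w 85.6 j [ -42.   14.   83.   -0.   83. -100.]
[279.08722308 177.09933662]
209 117
```

View pics/d2.png

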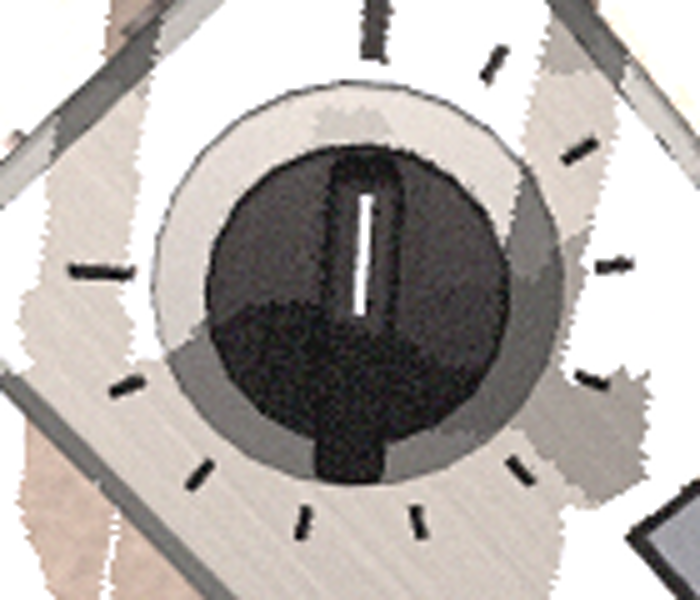

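The pointer line (366,197)-(359,315) points at the thick off tick (376,30), so the dial is at its stop. Now I'll go above the relay.

send_rows --xyz '[[0.297, 0.945, 0], [0.297, 0.945, 0], [0.297, 0.945, 0], [0.297, 0.945, 0], [0.297, 0.945, 0], [0.297, 0.945, 0], [0.297, 0.945, 0], [0.297, 0.945, 0], [0.297, 0.945, 0], [0.297, 0.945, 0], [0.297, 0.945, 0], [0.297, 0.945, 0], [0.297, 0.945, 0], [0.297, 0.945, 0], [0.297, 0.945, 0], [0.297, 0.945, 0], [0.297, 0.945, 0], [0.297, 0.945, 0], [0.297, 0.945, 0], [0.297, 0.945, 0]]' --rot '[[0, 0, -0.386], [0, 0, -0.386], [0, 0, -0.386], [0, 0, -0.386], [0, 0, -0.386], [0, 0, -0.386], [0, 0, -0.386], [0, 0, -0.386], [0, 0, -0.386], [0, 0, -0.386], [0, 0, -0.386], [0, 0, -0.386], [0, 0, -0.386], [0, 0, -0.386], [0, 0, -0.386], [0, 0, -0.386], [0, 0, -0.386], [0, 0, -0.386], [0, 0, -0.386], [0, 0, -0.386]]' --jaw '[85, 85, 85, 85, 85, 85, 85, 85, 85, 85, 85, 85, 85, 85, 85, 85, 85, 85, 85, 85]'

```text
clock: 15.05
ee_pos: [582.5, 48.5, 277.9]
tool_rot: [[-0.003, 0.997, 0.072], [0.0, 0.072, -0.997], [-1.0, -0.003, -0.0]]
force: [0.1, -0.3, -0.0]
width: 84.8
```

send_rows --xyz '[[0.297, 0.945, 0], [0.297, 0.945, 0], [0, 0, 0], [0, 0, 0], [0, 0, 0]]' --rot '[[0, 0, -0.386], [0, 0, -0.386], [0, 0, 0], [0, 0, 0], [0, 0, 0]]' --jaw '[85, 85, 85, 85, 85]'

```text
clock: 15.55
ee_pos: [594.3, 84.7, 279.1]
tool_rot: [[-0.002, 1.0, -0.019], [-0.001, -0.019, -1.0], [-1.0, -0.002, 0.001]]
force: [0.2, 0.5, -0.1]
width: 85.1
```

```bash
python3 - <<'E'
from h import *
st()
d=np.load("w2.npz");a,b=[back(d["K"],d["C"],(209+p[0]/5,117+p[1]/5),114) for p in((366,197),(359,315))];w=a-b
print("pointer deg",np.degrees(np.arctan2(w[1],w[0])))
im,K,C=wrist("w3"); np.savez("w3.npz",K=K,C=C)
print("cam",C.round(2).tolist())
for q in("relay","enclosure","round_module","flat_module"):
    print(q,[(np.round(d["point"]).tolist(),round(d["score"],2)) for d in r.recognise("wrist",q)[:3]])
cv2.imwrite("pics/w3b.png",cv2.resize(cv2.convertScaleAbs(im,alpha=1.6,beta=15),(800,600),interpolation=2))
E
```

```text
t 15.55 tcp [594.3  84.7 279.1] psi -1.1 F [ 0.2  0.5 -0.1] M [0.04 0.01 0.01] w 85.1 j [ 2. 17. 79. -0. 84.  3.]
pointer deg 144.01895180937365
cam [[1.0, -0.02, -0.01, 595.35], [-0.02, -0.95, -0.3, 161.36], [-0.0, 0.3, -0.95, 410.61], [0.0, 0.0, 0.0, 1.0]]
relay [([470.0, 115.0, 75.0], 0.96), ([601.0, 89.0, 92.0], 0.66), ([374.0, -87.0, 46.0], 0.58)]
enclosure [([599.0, 27.0, 6.0], 0.84)]
round_module [([603.0, 25.0, 84.0], 0.74)]
flat_module [([599.0, -45.0, 81.0], 0.61)]
```

View pics/w3b.png

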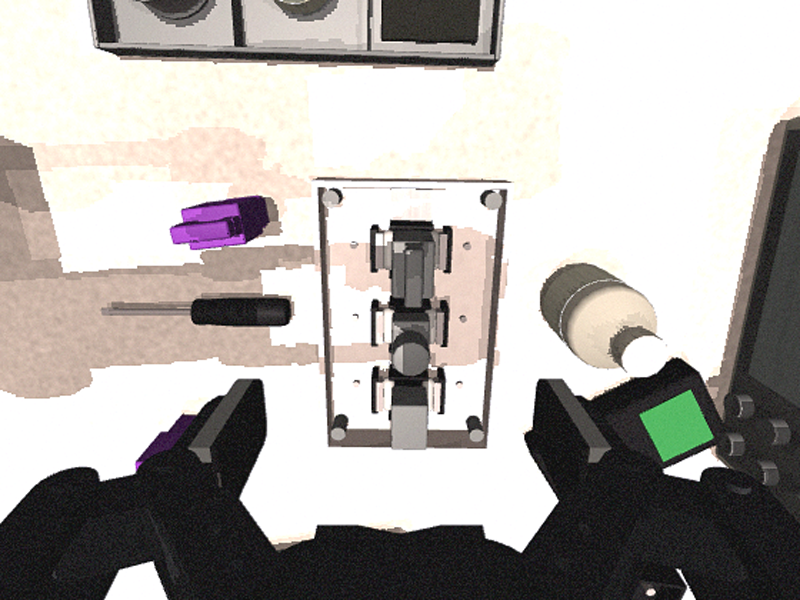

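```bash
python3 - <<'E'
from h import *
d=np.load("w3.npz");K,C=d["K"],d["C"];im=cv2.imread("pics/w3.png")
s=1.4286
B=lambda p,z:back(K,C,(p[0]/s,p[1]/s),z).round(1)
# enclosure rim corners z=35
P=np.array([B(p,35) for p in((316,181),(512,181),(487,447),(328,447))]);print(P[:,:2].tolist())
print("relay grip",B((413,276),118),"can top",B((409,353),96),"flat top",B((409,428),82))
v=cv2.resize(cv2.convertScaleAbs(im[145:325,240:340],alpha=2.2,beta=30),None,fx=3.3,fy=3.3,interpolation=2)
v2=cv2.resize(cv2.convertScaleAbs(im[150:225,255:325],alpha=2.2,beta=30),None,fx=6,fy=6,interpolation=2)
v=np.hstack([np.vstack([v2,np.zeros((594-450,420,3),np.uint8)]),v]);print(v.shape)
cv2.imwrite("pics/rc.png",v)
E
```

```text
[[528.3, 137.6], [682.5, 134.5], [672.0, -110.1], [521.6, -107.5]]
relay grip [602.   81.4 118. ] can top [598.9  16.4  96. ] flat top [598.1 -56.9  82. ]
(594, 750, 3)
```

View pics/rc.png

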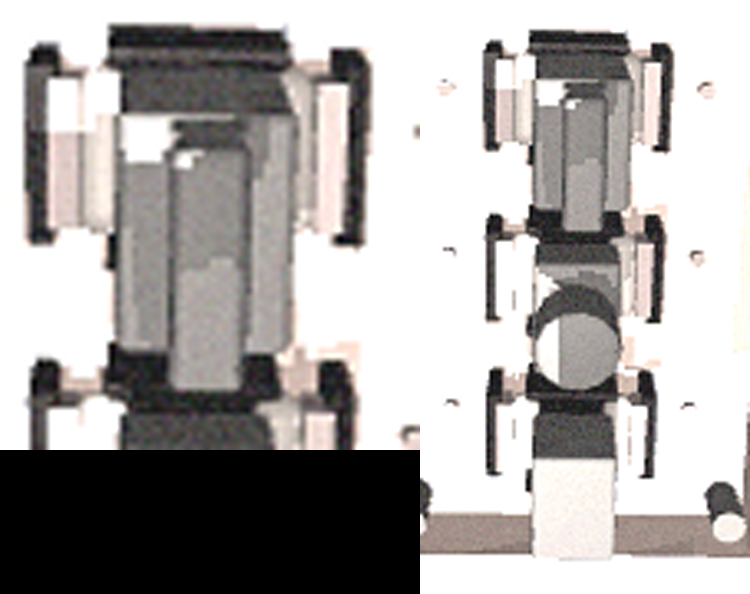

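The crop shows the dark relay with a long arched bar on its case, in the left socket; the round can is in the middle and the flat module last. The two purple look-alikes lie outside the enclosure. The grip centre is at about (602.8,81), and the enclosure fit agrees.

send_rows --xyz '[[0.42, -0.18, -0.55], [0, 0, -1], [0, 0, -1], [0, 0, -1], [0, 0, -1], [0, 0, -1], [0, 0, -1], [0, 0, -1], [0, 0, -1], [0, 0, 0], [0, 0, 0], [0, 0, 0], [0, 0, 0], [0, 0, 0], [0, 0, 0], [0, 0, 0], [0, 0, 0]]' --rot '[[0, 0, -0.1], [0, 0, 0], [0, 0, 0], [0, 0, 0], [0, 0, 0], [0, 0, 0], [0, 0, 0], [0, 0, 0], [0, 0, 0], [0, 0, 0], [0, 0, 0], [0, 0, 0], [0, 0, 0], [0, 0, 0], [0, 0, 0], [0, 0, 0], [0, 0, 0]]' --jaw '[85, 85, 85, 85, 85, 85, 85, 85, 85, 85, 40, 3, 3, 3, 3, 3, 3]' --force 60

```text
clock: 17.5
ee_pos: [603.6, 82.0, 109.8]
tool_rot: [[0.001, 1.0, -0.031], [0.0, -0.031, -1.0], [-1.0, 0.001, -0.0]]
force: [-0.5, -0.3, 4.7]
width: 10.9
```

```bash
python3 -c "
from h import *
st()"
```

```text
t 17.5 tcp [603.6  82.  109.8] psi -1.8 F [-0.5 -0.3  4.7] M [ 0.05  0.12 -0.  ] w 10.9 j [ 1. 24. 93.  0. 62.  3.]
```

send_rows --xyz '[[0, 0, 0.1], [0, 0, 0.2], [0, 0, 0.2], [0, 0, 0.2], [0, 0, 0.2], [0, 0, 0.3], [0, 0, 0.3], [0, 0, 0.5], [0, 0, 0.5], [0, 0, 0.7], [0, 0, 1], [0, 0, 0]]' --rot '[[0, 0, 0], [0, 0, 0], [0, 0, 0], [0, 0, 0], [0, 0, 0], [0, 0, 0], [0, 0, 0], [0, 0, 0], [0, 0, 0], [0, 0, 0], [0, 0, 0], [0, 0, 0]]' --jaw '[3, 3, 3, 3, 3, 3, 3, 3, 3, 3, 3, 3]'

```text
clock: 18.7
ee_pos: [605.3, 82.0, 196.6]
tool_rot: [[0.007, 0.999, -0.031], [0.0, -0.031, -1.0], [-1.0, 0.007, -0.0]]
force: [1.3, 0.8, -1.4]
width: 10.8
```

```bash
python3 - <<'E'
from h import *
st()
im=r.camera("top");cv2.imwrite("pics/t2.png",im)
s=r.camera("side");cv2.imwrite("pics/s2.png",s)
for c in("top","side"):
  for q in("pad","tray","jar"):
    print(c,q,[(np.round(d["point"]).tolist(),round(d["score"],2)) for d in r.recognise(c,q)[:2]])
# tray pose from top: outline min-area rectangle, rim z=30
m=r.camera_model("top");K=m["intrinsics"];C=np.eye(4);C[:3,:3]=np.array(m["R"]).T;C[:3,3]=-C[:3,:3]@m["t"]
for q,z in(("tray",30),("pad",9)):
  g=r.outline_of("top",q)[0]["region"].astype(np.uint8)
  c=max(cv2.findContours(g,0,2)[0],key=cv2.contourArea)[:,0]
  W=np.array([back(K,C,p,z)[:2] for p in c],np.float32);print(q,cv2.minAreaRect(W))
h=s[180:420,120:400];cv2.imwrite("pics/s2c.png",cv2.resize(cv2.convertScaleAbs(h,alpha=1.5,beta=10),None,fx=2.5,fy=2.5,interpolation=2))
E
```

```text
t 18.7 tcp [605.3  82.  196.6] psi -1.8 F [ 1.3  0.8 -1.4] M [ 0.04 -0.05  0.06] w 10.8 j [ 1. 20. 86. -0. 73.  3.]
top pad [([613.0, 304.0, 8.0], 0.88)]
top tray [([513.0, 321.0, 4.0], 0.94)]
top jar [([524.0, 288.0, 81.0], 0.73), ([578.0, -28.0, 4.0], 0.51)]
side pad [([619.0, 279.0, 10.0], 0.72)]
side tray [([498.0, 299.0, -1.0], 0.56)]
side jar [([520.0, 294.0, 80.0], 0.71)]
tray ((525.020263671875, 314.4110107421875), (64.05921936035156, 300.54144287109375), 87.8340835571289)
pad ((621.7281494140625, 305.9112854003906), (72.83367919921875, 39.70504379272461), 0.5144972205162048)
```

View pics/s2c.png

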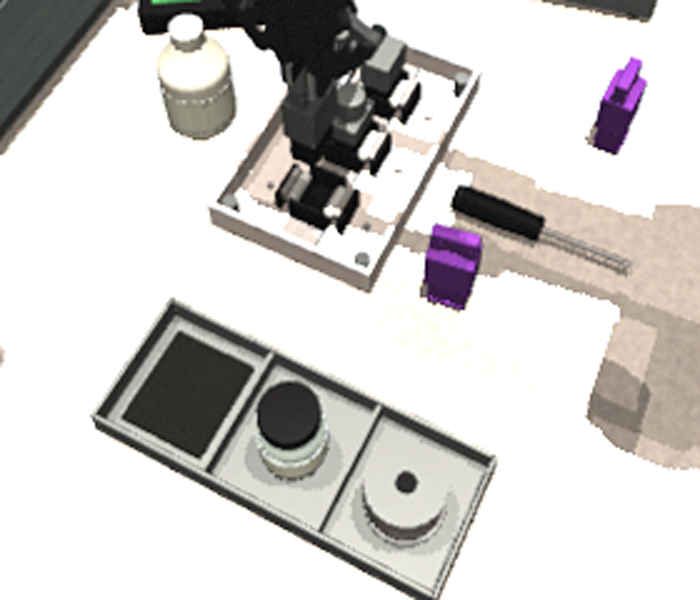

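The relay is out of its socket and held; the other modules are still in place. I'll compute the pad centre from the first top view and this side view.

```bash
python3 - <<'E'
from h import *
a=cv2.imread("pics/top.png")
def cam(c):
  m=r.camera_model(c);C=np.eye(4);C[:3,:3]=np.array(m["R"]).T;C[:3,3]=-C[:3,:3]@m["t"];return m["intrinsics"],C
K,C=cam("top");p0=proj(K,C,[622,285,9]);print(p0)
g=cv2.cvtColor(a,6);x,y=p0.astype(int)
sub=np.zeros_like(g);sub[y-26:y+26,x-26:x+26]=(g[y-26:y+26,x-26:x+26]<60)
n,l,s,ce=cv2.connectedComponentsWithStats(sub,connectivity=4);k=l[y,x];print(s[k],ce[k])
c=max(cv2.findContours((l==k).astype(np.uint8),0,2)[0],key=cv2.contourArea)[:,0]
print("top",cv2.minAreaRect(np.array([back(K,C,p,9)[:2] for p in c],np.float32)))
K,C=cam("side");P=np.array([back(K,C,(120+u/2.5,180+v/2.5),9)[:2] for u,v in((185,330),(255,370),(195,460),(123,395))]);print("side",P.round(0).tolist(),P.mean(0))
E
```

```text
[168.97672351 196.0067624 ]
[154 182  34  30 878] [170.27334852 196.61617312]
top ((620.8391723632812, 281.3078918457031), (82.36821746826172, 71.9914779663086), 87.5184097290039)
side [[650.0, 237.0], [579.0, 245.0], [587.0, 329.0], [667.0, 307.0]] [621.01946737 279.514998  ]
```

send_rows --xyz '[[0, 0.5, 0], [0.1, 0.95, 0], [0.1, 0.95, 0], [0.1, 0.95, 0], [0.1, 0.95, 0], [0.1, 0.95, 0], [0.1, 0.95, 0], [0.1, 0.95, 0], [0.1, 0.95, 0], [0, 0.95, 0], [0, 0.9, 0], [0, 0, -0.5], [0, 0, -1], [0, 0, -1], [0, 0, -1], [0, 0, -0.6], [0, 0, -0.2], [0, 0, 0], [0, 0, 0]]' --rot '[[0, 0, 0], [0, 0, 0], [0, 0, 0], [0, 0, 0], [0, 0, 0], [0, 0, 0], [0, 0, 0], [0, 0, 0], [0, 0, 0], [0, 0, 0], [0, 0, 0], [0, 0, 0], [0, 0, 0], [0, 0, 0], [0, 0, 0], [0, 0, 0], [0, 0, 0], [0, 0, 0], [0, 0, 0]]' --jaw '[3, 3, 3, 3, 3, 3, 3, 3, 3, 3, 3, 3, 3, 3, 3, 3, 3, 3, 3]'

```text
clock: 21.1
ee_pos: [620.0, 281.0, 107.8]
tool_rot: [[0.002, 1.0, -0.031], [0.0, -0.031, -1.0], [-1.0, 0.002, -0.001]]
force: [0.9, 0.7, -1.1]
width: 10.6
```

```bash
python3 - <<'E'
from h import *
st()
s=r.camera("side");cv2.imwrite("pics/s3.png",cv2.resize(cv2.convertScaleAbs(s[260:420,120:330],alpha=1.6,beta=15),None,fx=3.5,fy=3.5,interpolation=2))
E
```

```text
t 21.1 tcp [620.  281.  107.8] psi -1.8 F [ 0.9  0.7 -1.1] M [-0.01  0.01 -0.03] w 10.6 j [19. 30. 83. -0. 67. 20.]
```

View pics/s3.png

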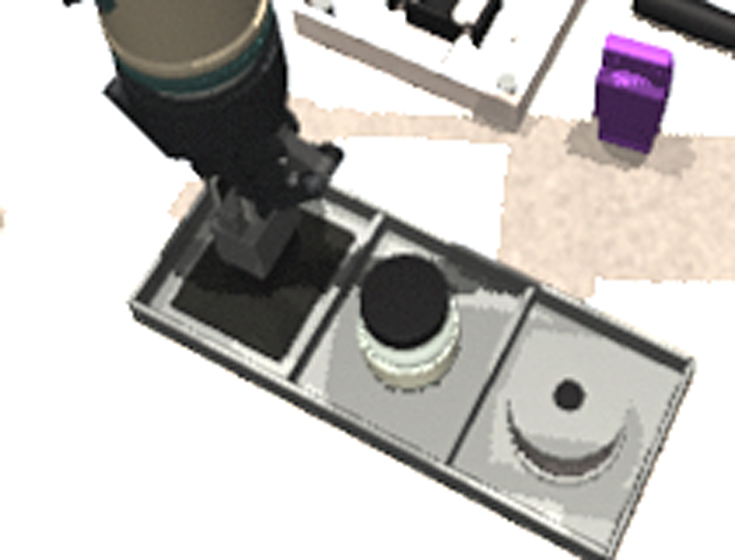

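The relay hangs upright over the pad and has not touched it yet. I'll lower it in small steps.

send_rows --xyz '[[0, 0, -0.05], [0, 0, -0.05], [0, 0, 0]]' --rot '[[0, 0, 0], [0, 0, 0], [0, 0, 0]]' --jaw '[3, 3, 3]'

```text
clock: 21.45
ee_pos: [619.3, 280.9, 105.1]
tool_rot: [[0.0, 1.0, -0.031], [0.0, -0.031, -1.0], [-1.0, 0.0, -0.0]]
force: [-0.3, -0.7, -2.8]
width: 10.3
```

send_rows --xyz '[[0, 0, -0.05], [0, 0, 0]]' --rot '[[0, 0, 0], [0, 0, 0]]' --jaw '[3, 3]'

```text
clock: 21.65
ee_pos: [619.5, 281.0, 104.8]
tool_rot: [[0.001, 1.0, -0.031], [0.0, -0.031, -1.0], [-1.0, 0.001, -0.0]]
force: [-1.2, -0.4, 2.8]
width: 10.8
```

send_rows --xyz '[[0, 0, -0.05], [0, 0, 0]]' --rot '[[0, 0, 0], [0, 0, 0]]' --jaw '[3, 3]'

```text
clock: 21.85
ee_pos: [619.7, 281.1, 104.8]
tool_rot: [[0.002, 1.0, -0.031], [0.001, -0.031, -1.0], [-1.0, 0.002, -0.001]]
force: [-1.7, -1.1, 7.6]
width: 10.4
```

Contact came at TCP z = 104.8, as predicted. I'll open the jaws gently and withdraw.

send_rows --xyz '[[0, 0, 0], [0, 0, 0], [0, 0, 0], [0, 0, 0], [0, 0, 0], [0, 0, 0], [0, 0, 0.2], [0, 0, 0.5], [0, 0, 1], [0, 0, 1], [0, 0, 1], [0, 0, 1], [0, 0, 1], [0, 0, 1], [0, 0, 1], [0, 0, 1], [0, 0, 0], [0, 0, 0]]' --rot '[[0, 0, 0], [0, 0, 0], [0, 0, 0], [0, 0, 0], [0, 0, 0], [0, 0, 0], [0, 0, 0], [0, 0, 0], [0, 0, 0], [0, 0, 0], [0, 0, 0], [0, 0, 0], [0, 0, 0], [0, 0, 0], [0, 0, 0], [0, 0, 0], [0, 0, 0], [0, 0, 0]]' --jaw '[14, 20, 30, 50, 70, 85, 85, 85, 85, 85, 85, 85, 85, 85, 85, 85, 85, 85]'

```text
clock: 23.65
ee_pos: [619.2, 280.9, 277.5]
tool_rot: [[0.001, 1.0, -0.031], [0.0, -0.031, -1.0], [-1.0, 0.001, -0.0]]
force: [-0.5, 0.0, 0.3]
width: 85.1
```

```bash
python3 - <<'E'
from h import *
st()
s=r.camera("side");t=r.camera("top")
A=cv2.resize(cv2.convertScaleAbs(s[130:420,100:400],alpha=1.5,beta=10),(600,580),interpolation=2)
o=r.get_obs();im,K,C=wrist("w4")
B=cv2.resize(im,(200,150));
D=cv2.resize(cv2.convertScaleAbs(t[200:310,365:455],alpha=1.6),(200,244),interpolation=2)
v=np.zeros((580,800,3),np.uint8);v[:,:600]=A;v[:150,600:]=B;v[160:404,600:]=D
cv2.imwrite("pics/fin.png",v)
for q in("relay","flat_module","round_module","bottle","screwdriver"):
  print(q,[(np.round(d["point"]).tolist(),round(d["score"],2)) for d in r.recognise("side",q)[:4]])
E
```

```text
t 23.65 tcp [619.2 280.9 277.5] psi -1.8 F [-0.5  0.   0.3] M [-0.    0.04  0.01] w 85.1 j [19. 24. 68. -0. 87. 20.]
relay [([460.0, 122.0, 76.0], 0.67), ([377.0, -90.0, 72.0], 0.66), ([613.0, 291.0, 88.0], 0.59)]
flat_module [([596.0, -48.0, 77.0], 0.72)]
round_module [([593.0, 23.0, 69.0], 0.69)]
bottle [([744.0, 44.0, 82.0], 0.79), ([586.0, 30.0, 11.0], 0.39)]
screwdriver [([434.0, 25.0, 19.0], 0.88)]
```

View pics/fin.png

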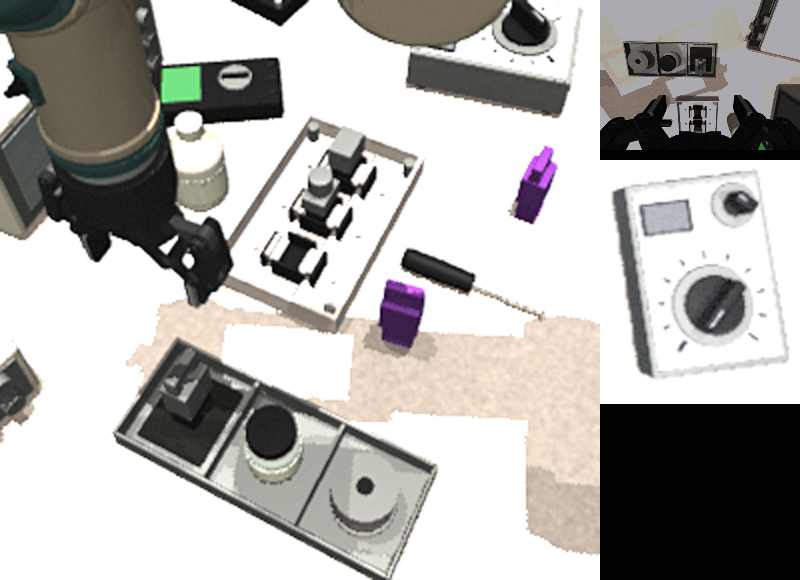

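The relay stands upright at the pad's centre (187,390), its socket (293,255) is empty and everything else is in place. In the top view inset the dial pointer is at the off mark. I'm handing it in.

```bash
python3 -c "
from rig import r
print(r.finish_job())"
```

```text
the job is handed in; nothing more can be done
None
```

The dial is off, the tall relay stands upright on the rubber pad, and I handed the job in at about 24 s of the 67 s allowed.

- **Dial:** I turned it about 182° anticlockwise until the moment about z jumped to about -1.2 N m. A close-up then put the pointer at 144.0°, against the 143.5° expected for off. After that I let go.
- **Relay:** I pulled the dark arched relay straight up out of the left socket, leaving the two purple look-alikes alone. It touched down on the pad at the height I expected. I opened the jaws and withdrew to about 280 mm.
- **Last checks:** The pictures show the relay upright on the pad and the dial still at the off mark. The small knob, other modules, jar, reel, bottle and screwdriver looked undisturbed. The gripper was open and touching nothing.
- **Disagreements:** The top camera's tray and pad estimates were off by up to 25 mm while the arm blocked its view. I used the first, unblocked top view and the side view instead, and they agreed within 2 mm. No check failed.

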